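# Show the apprentice how the welding torch is set up

### The arm

A 6-joint arm with a two-finger parallel gripper is mounted at the origin on the work surface. World frame = base frame: x ahead of the robot, y to its left, z up, the work surface at z = 0. Lengths are in mm, angles in rad, forces in N, time in s.
With the tool pointing down it reaches from about 300 to 875 mm from the base axis. Payload 6.4 kg.
Tool frame: the origin (TCP) lies where the fingers leave the gripper's body, on its centre line; the fingertips stand 73 mm ahead of it and the grasp point (between the pads) lies robot.grasp_offset ahead of it (robot.grasp_offset is the distance from the TCP to the grasp point, in mm); x points along the fingers, y is the direction in which the jaws open and shut, and the axes are right-handed (so a half turn about x gives the same grasp; the last joint's range is limited). The gripper opens to 85 mm and grips with 20 to 120 N. Pads are 22 mm wide; open, the fingers measure 114 mm over their backs; the gripper's body (76 mm by 85 mm) begins 54 mm behind the grasp point. The pads swing forward as they close: fully open they stand 13 mm farther back than shut.
Start: joints at [-1.393, 0.181, 1.607, -0, 1.354, -0.206], TCP at [215.324, -533.177, 303.888] pointing down, gripper open.
Joint ranges: [-2.99, 2.99], [-0.89, 2.07], [0.3, 2.58], [-1.14, 4.28], [0, 2.63], [-3.12, 3.12]. Speed limits (rad/s): [2.57, 2.57, 3.01, 3.14, 3.14, 3.14].

### API

Orientations are given as a unit quaternion [w, x, y, z].
In Python, from bench import monitor, viewer, order, robot gives the robot as it stands.
- The arm moves only by the shell command python3 -m crank 'ROWS' [OPENING]. ROWS is JSON, a list of rows, each a list of 2 entries, a list of its own where there are three numbers: the shift along the tool's x, y, z in m, then the turn about the tool's x in degrees. In form: [[[tx, ty, tz], spin], ...]. A call has 1 to 20 rows; each row is the pose to reach, as a shift and turn from the pose commanded when the call began, along the tool's axes at that moment; what a row does not reach only later rows make up. A row lasts 1/10 s, in which the tool goes at most 50 mm and 8.59 degrees, less where a joint would pass 70% of its speed; a pose out of reach is approached as far as the arm can. A call with a gripper value outside its range is refused whole. OPENING is the closure, from 0 (fully open) to 1 (shut), set as the call begins (- or left out, the last holds). The fingers move at their own pace and stop on an object; the grip force is fixed at half the most. Time passes only in rows, so rows that repeat a pose let the fingers close. It gives the time, the measured TCP pose, the force and the opening at its end, in the units of the state.
- monitor.observe(): the state, without advancing time (a new reading comes with each control period).
- viewer.camera(name): name is "side" or "top"; returns a dict with "color" (384x512x3 uint8, red, green, blue), "intrinsics" (3x3 intrinsics, pixels), "R" (3x3) and "t" (3): a world point X has camera coordinates R X + t. Camera axes: x right, y down, z forward; pixel columns grow to the right and rows downward; lengths in mm; the calibration is good to about 2 mm. A picture is of the moment at which its call begins. There is no depth.
- order.hand_in(): hands the job in, once; it reports no verdict.
The state is a dict: "time_s": time; "joint_pos": joint angles; "qd": joint speeds; "joint_torque": joint torques, N m; "ee_pos": TCP position; "ee_rot": TCP orientation; "wrist_force": force on the tool from outside, world axes, zero at the start; "wrist_torque": the same for the moment, N m; "opening": opening from 0.0 (shut) to 1.0 (fully open).
Only numpy, scipy, OpenCV 4.12 (cv2) and the standard library are available. Lean on these libraries where they do the work, as an engineer would, in place of code of your own. Each camera call takes 0.05 s, during which the arm holds its last target.

### The job

Show the apprentice how to set up the torch for thick plate by pointing from above with the fingertips, two or three centimetres over each thing and for about two seconds each: first at the thick coupling end of the longest welding attachment (the one to take), then at the open threaded mouth of the torch handle (where it screws on), and last at the regulator gauge on the hose-outlet side (the one to set). Touch and move nothing, and raise the hand well clear in between so that you do not point at the other attachments or the other gauge. Finish with the hand still pointing at the last gauge.

Things in the scene. Friction and masses are not known exactly. Their poses are not given: they have to be found in the camera images.
- attachment_340: Brass swan-neck welding attachment lying flat on the pale mat, 340 mm long over all (the longest of four alike in shape, side by side, coupling ends towards the robot). Origin: on the mat, under the middle of its thick coupling end, a 26 mm hexagon nut plus a 22 mm round ringed sleeve, together 62 mm long (31 mm either way along x) with its top 26 mm above the origin. x runs from the coupling end along the thin neck, whose copper nozzle is bent off to -y; z is up.
- attachment_290: Brass swan-neck welding attachment lying flat on the pale mat, 290 mm long over all (the second longest of four alike in shape, side by side, coupling ends towards the robot). Origin: on the mat, under the middle of its thick coupling end, a 26 mm hexagon nut plus a 22 mm round ringed sleeve, together 62 mm long (31 mm either way along x) with its top 26 mm above the origin. x runs from the coupling end along the thin neck, whose copper nozzle is bent off to -y; z is up.
- attachment_240: Brass swan-neck welding attachment lying flat on the pale mat, 240 mm long over all (the second shortest of four alike in shape, side by side, coupling ends towards the robot). Origin: on the mat, under the middle of its thick coupling end, a 26 mm hexagon nut plus a 22 mm round ringed sleeve, together 62 mm long (31 mm either way along x) with its top 26 mm above the origin. x runs from the coupling end along the thin neck, whose copper nozzle is bent off to -y; z is up.
- attachment_190: Brass swan-neck welding attachment lying flat on the pale mat, 190 mm long over all (the shortest of four alike in shape, side by side, coupling ends towards the robot). Origin: on the mat, under the middle of its thick coupling end, a 26 mm hexagon nut plus a 22 mm round ringed sleeve, together 62 mm long (31 mm either way along x) with its top 26 mm above the origin. x runs from the coupling end along the thin neck, whose copper nozzle is bent off to -y; z is up.
- torch: Torch handle lying on the bench, 240 mm long, 28 mm high: fluted aluminium grip; at the rear (-x) a brass block with two black valve wheels and two hose nipples; at the front (+x) a brass hexagon head and threaded spigot. Origin: on the bench under the grip; x points to the front, z up.
- torch_mouth (a point): The open mouth of the torch handle, where an attachment is screwed on: centre of the open end face of the threaded brass spigot (23 mm across, 20 mm long), 105 mm ahead of the torch's origin and 14 mm above the bench. The hexagon head behind the spigot is 28 mm high. x points out of the mouth, z up.
- regulator: Brass two-gauge pressure regulator lying on its back, black adjusting knob upwards (knob 36 mm across, its top 76 mm above the bench, the highest part). Origin: on the bench under the knob. Two round gauges, dials facing up, sit side by side towards +x; the inlet, a short stem with a big 32 mm hexagon nut, sticks out to +y and the outlet, a slim barbed hose nipple, to -y.
- gauge_outlet (a point): Centre of the dial of the gauge on the outlet side (nearer the slim barbed hose nipple): round steel-rimmed white dial 55 mm across, facing up, 58 mm above the bench. Its edge is 15 mm from the knob. Axes as the regulator's.
- gauge_inlet (a point): Centre of the dial of the other gauge, on the inlet side (nearer the big hexagon nut); same size and height, 72 mm from the first, centre to centre. Axes as the regulator's.
- flux_jar: White jar 68 mm across, 80 mm high, on the bench; bystander. Origin: centre of its underside.
- cutting_nozzle_a: Copper cutting nozzle standing tip up, 32 mm across, 46 mm high; bystander. Origin: centre of its underside.
- cutting_nozzle_b: A second such copper cutting nozzle; bystander. Origin: centre of its underside.

How it is judged:
By the outcome, as a careful person would: the job done as asked, in the order asked, and still so for the second after the job is handed in, with the robot touching nothing.
It also fails if it takes over 54 s, if anything falls off the work surface, if the arm or the gripper's body presses on something with over 40 N, if the wrist force passes 120 N, or if a joint passes its speed limit or range.

## Working session

There is one attempt and no reset: what is moved stays moved. The work goes in short steps, Python scripts to look and compute and a shell command to move; the robot and the scene stay as the last step left them, time stands still between calls to the robot, and variables do not carry over. Pictures are saved under pics/ and viewed, and the job is handed in when it is done.

```bash
mkdir -p pics
python3 - <<'E'
from bench import monitor, viewer, order, robot
import cv2,numpy as np
s=monitor.observe()
print(s, robot.grasp_offset)
for n in ("top","side"):
    c=viewer.camera(n); cv2.imwrite(f"pics/{n}0.png",c["color"][:,:,::-1]); print(n,c["intrinsics"],c["R"],c["t"])
    np.savez(f"{n}0.npz",**{k:np.array(v) for k,v in c.items()})
E
```

```text
{'time_s': 0.0, 'joint_pos': array([-1.39325308e+00,  1.81508217e-01,  1.60801587e+00, -1.56708930e-05,
        1.35380623e+00, -2.06286904e-01]), 'qd': array([-7.12476921e-04, -8.07157409e-05,  8.72485776e-04,  1.48453170e-03,
       -6.29148016e-04,  1.74573682e-03]), 'joint_torque': array([ 1.72051959e-04, -4.44866395e+01, -3.51341414e+01, -3.10907681e-04,
        9.14968899e-03, -1.98630130e-05]), 'ee_pos': array([ 215.26442627, -532.71787459,  302.99870478]), 'ee_rot': array([ 0.13425971,  0.69412776,  0.13548845, -0.69412092]), 'wrist_force': array([-0.21758336,  0.04310186,  0.02629696]), 'wrist_torque': array([-0.00852503, -0.00059475, -0.09144527]), 'opening': 0.9976782754972028} 53.900000000000006
top [[460.90033381   0.         257.84543219]
 [  0.         460.90033381 193.33098607]
 [  0.           0.           1.        ]] [[-0.02888091 -0.99957612 -0.00367044]
 [-0.97753047  0.02901061 -0.20878835]
 [ 0.20880633 -0.00244203 -0.97795396]] [ -20.34175824  598.3924781  1380.21043361]
side [[364.66934465   0.         257.64942958]
 [  0.         364.66934465 191.78603045]
 [  0.           0.           1.        ]] [[-0.99378824 -0.11126807 -0.00208481]
 [-0.05220667  0.48266338 -0.87424855]
 [ 0.09828221 -0.86870909 -0.48547413]] [611.70575475 109.30738401 888.51117179]
```

View pics/top0.png

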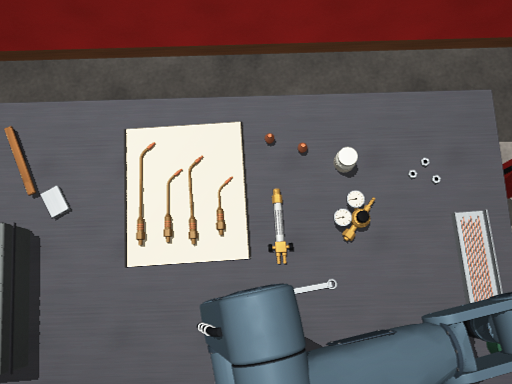

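View pics/side0.png

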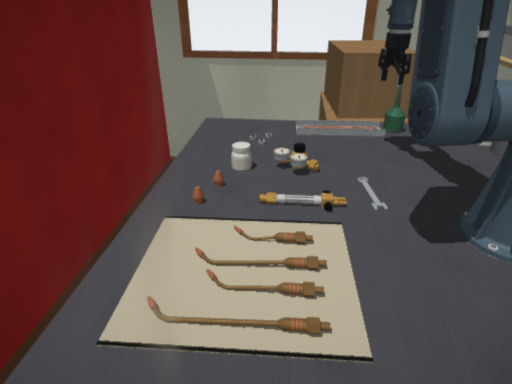

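The top view shows the longest attachment leftmost, with its coupling near (141,230). The torch mouth is near (277,190), and the gauges are near (355,199) and (343,217). I'll zoom in to tell the regulator's outlet from its inlet.

Run:
```python
import cv2,numpy as np
t=cv2.imread("pics/top0.png"); s=cv2.imread("pics/side0.png")
a=cv2.resize(t[180:250,320:390],(400,400),interpolation=cv2.INTER_CUBIC)
b=cv2.resize(s[130:185,265:335],(400,314),interpolation=cv2.INTER_CUBIC)
b=cv2.copyMakeBorder(b,0,86,0,0,0)
cv2.imwrite("pics/reg.png",np.hstack([a,b]))
a=cv2.resize(t[180:270,255:305],(333,600),interpolation=cv2.INTER_CUBIC)
b=cv2.resize(t[140:250,125:180],(300,600),interpolation=cv2.INTER_CUBIC)
cv2.imwrite("pics/tor.png",np.hstack([a,b]))
```

```text
(no output)
```

View pics/reg.png

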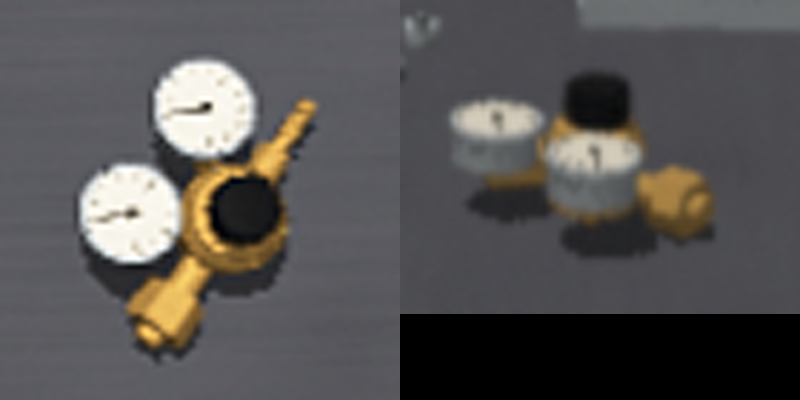

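View pics/tor.png

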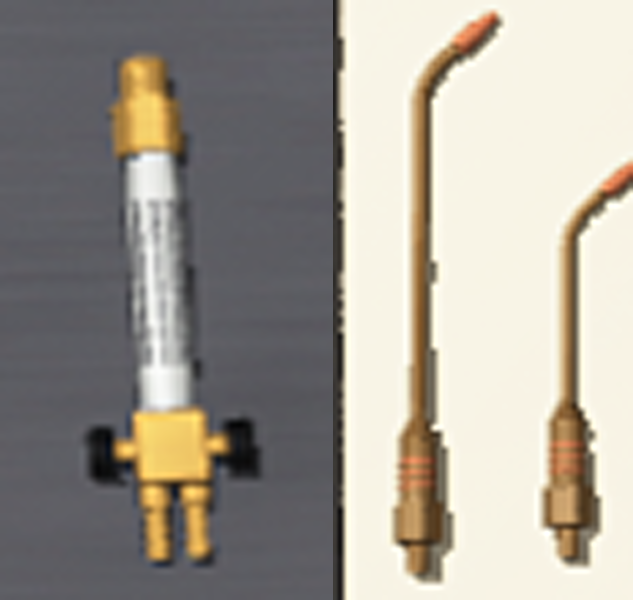

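The slim barbed nipple is at the upper right of the regulator in the top view, so the outlet gauge is the one at pixel (356,199). Next I'll measure everything properly.

```bash
cat > h.py <<'E'
import numpy as np,cv2
def load(n):
    d=np.load(f"{n}0.npz"); return d["color"],d["intrinsics"],d["R"],d["t"]
C={n:load(n) for n in("top","side")}
def ray(n,u,v,z):
    _,K,R,t=C[n]; o=-R.T@t; d=R.T@np.linalg.inv(K)@np.array([u,v,1.]); return o+d*(z-o[2])/d[2]
def proj(n,X):
    _,K,R,t=C[n]; p=K@(R@np.array(X,float)+t); return (p[:2]/p[2]).round(1)
E
python3 - <<'E'
from h import *
np.set_printoptions(precision=1,suppress=True)
im=C["top"][0]; g=im.min(axis=2)
# gauges
for n,(u0,u1,v0,v1) in {"top":(330,370,187,230)}.items():
    m=np.zeros(g.shape,np.uint8); m[v0:v1,u0:u1]=(g[v0:v1,u0:u1]>140)*255
    m=cv2.morphologyEx(m,cv2.MORPH_CLOSE,np.ones((3,3)))
    for c in cv2.findContours(m,0,1)[0]:
        if cv2.contourArea(c)>50:
            e=cv2.minEnclosingCircle(c); M=cv2.moments(c); ce=(M['m10']/M['m00'],M['m01']/M['m00'])
            print("gauge",e,ce,ray("top",*ce,58))
k=(im.max(axis=2)<40).astype(np.uint8); kk=np.zeros_like(k); kk[205:230,352:375]=k[205:230,352:375]
M=cv2.moments(kk,True); print("knob",ray("top",M['m10']/M['m00'],M['m01']/M['m00'],76))
# torch brass
hsv=cv2.cvtColor(im,cv2.COLOR_RGB2HSV); b=((hsv[...,1]>110)&(hsv[...,2]>90)).astype(np.uint8)
for v in range(184,206): 
    cs=np.where(b[v,262:295])[0]; print(v,(cs.min()+262,cs.max()+262) if len(cs) else None,end=' ')
print()
for v in range(204,250):
    cs=np.where(b[v,127:155])[0]; print(v,(cs.min()+127,cs.max()+127) if len(cs) else None,end=' ')
print()
for p in [(276.6,188.5)]: print("mouth top edge",ray("top",*p,25.5),ray("top",*p,14))
print("coupl",ray("top",141,229.3,13),ray("top",141,229.3,26))
print("nozzle tip",ray("top",155,142.5,10),"inlet end",ray("top",141.5,246,13))
for n,p in [("A340 coupling side",(300,325))]: print(n,ray("side",*p,13))
print("side gauge",ray("side",282.5,151.5,58), "mouth side",ray("side",260,198,14))
E
python3 - <<'E'
import cv2,numpy as np
s=cv2.imread("pics/side0.png")
a=cv2.resize(s[185:215,255:350],(800,253),interpolation=cv2.INTER_CUBIC)
b=cv2.resize(s[290:340,250:340],(576,320),interpolation=cv2.INTER_CUBIC)
b=cv2.copyMakeBorder(b,0,0,0,224,0)
cv2.imwrite("pics/side_z.png",np.vstack([a,b]))
E
```

```text
gauge ((342.328369140625, 217.08209228515625), 8.918188095092773) (342.3744292237443, 216.84703196347033) [ 516.2 -298.2   58. ]
gauge ((355.3888854980469, 198.61111450195312), 8.78596305847168) (355.3869731800766, 198.53946360153253) [ 572.9 -342.8   58. ]
knob [ 514.5 -356.4   76. ]
184 None 185 None 186 None 187 None 188 None 189 (np.int64(274), np.int64(279)) 190 (np.int64(273), np.int64(279)) 191 (np.int64(273), np.int64(279)) 192 (np.int64(273), np.int64(279)) 193 (np.int64(273), np.int64(279)) 194 (np.int64(273), np.int64(279)) 195 (np.int64(273), np.int64(281)) 196 (np.int64(272), np.int64(281)) 197 (np.int64(272), np.int64(281)) 198 (np.int64(272), np.int64(281)) 199 (np.int64(272), np.int64(281)) 200 (np.int64(272), np.int64(281)) 201 (np.int64(272), np.int64(281)) 202 (np.int64(272), np.int64(281)) 203 None 204 None 205 None 
204 (np.int64(140), np.int64(141)) 205 (np.int64(140), np.int64(141)) 206 (np.int64(140), np.int64(141)) 207 (np.int64(140), np.int64(141)) 208 (np.int64(140), np.int64(141)) 209 (np.int64(140), np.int64(141)) 210 (np.int64(140), np.int64(141)) 211 (n
[... 769 characters left out ...]
np.int64(137), np.int64(141)) 234 (np.int64(137), np.int64(142)) 235 (np.int64(137), np.int64(142)) 236 (np.int64(137), np.int64(142)) 237 (np.int64(137), np.int64(142)) 238 (np.int64(137), np.int64(141)) 239 None 240 (np.int64(139), np.int64(141)) 241 (np.int64(139), np.int64(141)) 242 (np.int64(139), np.int64(141)) 243 (np.int64(139), np.int64(141)) 244 (np.int64(139), np.int64(141)) 245 None 246 None 247 None 248 None 249 None 
mouth top edge [619.7 -98.8  25.5] [622.3 -99.3  14. ]
coupl [501.9 338.3  13. ] [500.1 335.   26. ]
nozzle tip [792.1 299.4  10. ] inlet end [448.6 335.4  13. ]
A340 coupling side [503.1 335.8  13. ]
side gauge [ 570.2 -336.4   58. ] mouth side [619.8 -97.8  14. ]
```

View pics/side_z.png

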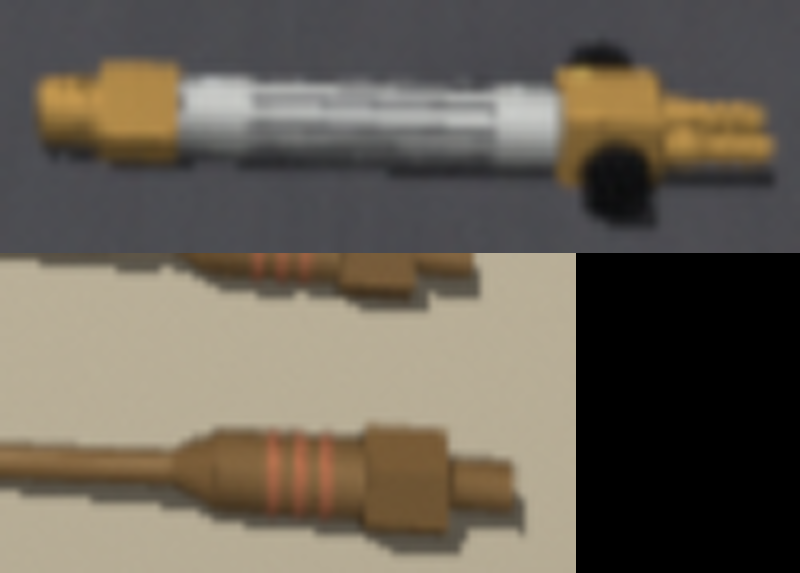

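The checks agree:

| Check | Measured | Given |
|---|---|---|
| Gauge spacing | 72 mm | 72 mm |
| Outlet gauge to knob, centre to centre | 60 mm | 60.5 mm |
| Attachment length | about 345 mm | 340 mm |

Both camera views agree to within 2–6 mm. The targets are coupling (501,337), mouth (621,-98.5) and outlet gauge (572,-341).

```bash
cat > go.py <<'E'
import sys,numpy as np
from bench import monitor
from scipy.spatial.transform import Rotation as Ro
s=monitor.observe(); q=s["ee_rot"]; R=Ro.from_quat([q[1],q[2],q[3],q[0]])
tg=np.array([float(a) for a in sys.argv[1:4]])  # tip target
tip=s["ee_pos"]+R.apply([73,0,0])
print("t",s["time_s"],"tip",tip.round(1),"axis",R.apply([1,0,0]).round(3),"shift m",(R.inv().apply(tg-tip)/1000).round(4), "F",s["wrist_force"].round(1),"open",s["opening"])
E
python3 go.py 501 337 230
```

```text
t 0.1 tip [ 215.2 -532.7  230.1] axis [-0.     0.002 -1.   ] shift m [ 0.0014 -0.6994 -0.5906] F [ 0.5 -0.2  0.5] open 1.0001286344620346
```

```bash
python3 -m crank '[[[0,-0.014,-0.012],0],[[0,-0.035,-0.03],0],[[0,-0.056,-0.047],0],[[0,-0.084,-0.071],0],[[0,-0.112,-0.094],0],[[0,-0.14,-0.118],0],[[0,-0.175,-0.148],0],[[0,-0.21,-0.177],0],[[0,-0.245,-0.207],0],[[0,-0.28,-0.236],0],[[0,-0.315,-0.266],0],[[0,-0.35,-0.295],0],[[0,-0.385,-0.325],0],[[0,-0.42,-0.354],0],[[0,-0.455,-0.384],0],[[0,-0.49,-0.413],0],[[0,-0.525,-0.443],0],[[0,-0.55,-0.464],0],[[0,-0.565,-0.477],0],[[0,-0.57,-0.481],0]]' 1; python3 go.py 501 337 230
```

```text
time_s: 2.1
ee_pos: [447.8, 177.2, 303.4]
ee_rot: [-0.136, -0.694, -0.136, 0.694]
wrist_force: [0.2, -0.9, 0.6]
opening: -0.005
t 2.1 tip [447.8 177.2 230.4] axis [-0.001  0.    -1.   ] shift m [ 0.0004 -0.1279 -0.1095] F [ 0.2 -0.9  0.6] open -0.0046020181513466134
```

```bash
python3 -m crank '[[[0,-0.02,-0.017],0],[[0,-0.045,-0.038],0],[[0,-0.07,-0.06],0],[[0,-0.095,-0.081],0],[[0,-0.115,-0.098],0],[[0,-0.125,-0.107],0],[[0,-0.128,-0.1095],0],[[0,-0.128,-0.1095],0],[[0,-0.128,-0.1095],0]]'; python3 go.py 501 337 52
python3 - <<'E'
from bench import viewer
import cv2,numpy as np
o=[]
for n in("top","side"):
    o.append(cv2.resize(viewer.camera(n)["color"][:,:,::-1],(400,300)))
cv2.imwrite("pics/p1.png",np.hstack(o))
E
```

```text
time_s: 3.0
ee_pos: [501.4, 334.0, 303.8]
ee_rot: [-0.135, -0.694, -0.134, 0.694]
wrist_force: [-0.5, 0.7, -0.2]
opening: -0.001
t 3.0 tip [501.3 334.  230.8] axis [-0.    -0.001 -1.   ] shift m [ 0.1788 -0.003  -0.0009] F [-0.5  0.7 -0.2] open -0.0011098537971854876
```

View pics/p1.png

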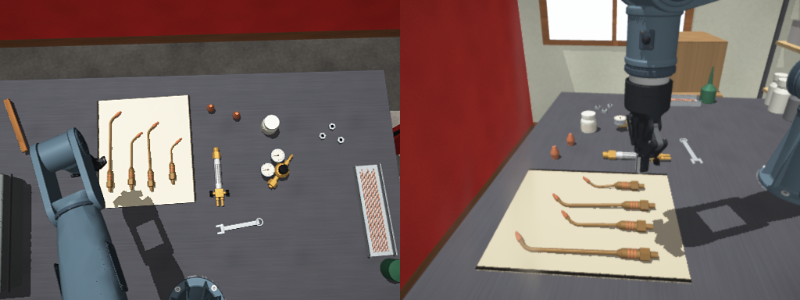

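The fingers are shut and high, roughly above the 340's coupling. I'll descend now.

```bash
python3 -m crank '[[[0.015,-0.001,0],0],[[0.035,-0.002,0],0],[[0.06,-0.003,0],0],[[0.085,-0.003,0],0],[[0.11,-0.003,0],0],[[0.13,-0.003,0],0],[[0.147,-0.003,0],0],[[0.16,-0.003,0],0],[[0.17,-0.003,0],0],[[0.176,-0.003,0],0],[[0.178,-0.003,0],0],[[0.178,-0.003,0],0]]'; python3 go.py 501 337 52
python3 - <<'E'
from bench import viewer
import cv2,numpy as np
a=viewer.camera("side")["color"][:,:,::-1]; b=viewer.camera("top")["color"][:,:,::-1]
cv2.imwrite("pics/p2.png",np.hstack([cv2.resize(a[220:370,220:370],(400,400)),cv2.resize(b[150:270,100:220],(400,400))]))
E
```

```text
time_s: 4.3
ee_pos: [500.6, 338.0, 126.1]
ee_rot: [0.135, 0.694, 0.135, -0.694]
wrist_force: [-0.1, -0.1, 0.6]
opening: 0.0
t 4.3 tip [500.6 338.   53.1] axis [ 0.  0. -1.] shift m [0.0011 0.0011 0.    ] F [-0.1 -0.1  0.6] open 0.0001848742798293401
```

View pics/p2.png

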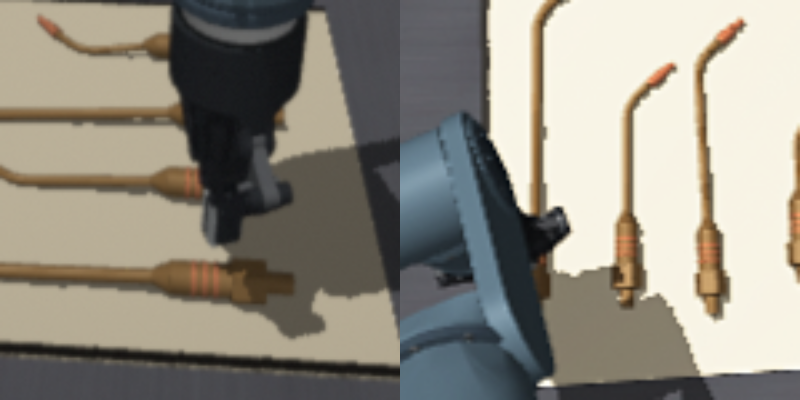

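```bash
python3 -c "
from h import *
print(proj('side',[500.6,338,53]),proj('side',[501,337,13]),ray('side',301.8,309.7,53))"
python3 -m crank '[[[0.001,0.001,0],0],[[0.001,0.001,0],0],[[0.001,0.001,0],0],[[0.001,0.001,0],0],[[0.001,0.001,0],0],[[0.001,0.001,0],0],[[0.001,0.001,0],0],[[0.001,0.001,0],0],[[0.001,0.001,0],0],[[0.001,0.001,0],0],[[0.001,0.001,0],0],[[0.001,0.001,0],0],[[0.001,0.001,0],0],[[0.001,0.001,0],0],[[0.001,0.001,0],0],[[0.001,0.001,0],0],[[0.001,0.001,0],0],[[0.001,0.001,0],0],[[0.001,0.001,0],0],[[0.001,0.001,0],0]]'; python3 go.py 501 337 240
```

```text
[302.8 309.7] [301.2 325.6] [502.22160237 338.13246089  53.        ]
time_s: 6.4
ee_pos: [500.7, 337.0, 124.9]
ee_rot: [-0.135, -0.694, -0.135, 0.694]
wrist_force: [-0.1, -0.0, 0.7]
opening: -0.001
t 6.4 tip [500.7 337.   51.9] axis [-0. -0. -1.] shift m [-1.881e-01  1.000e-04 -2.000e-04] F [-0.1 -0.   0.7] open -0.0010948604996718894
```

```bash
python3 -m crank '[[[-0.01,0,0],0],[[-0.03,0,0],0],[[-0.055,0,0],0],[[-0.085,0,0],0],[[-0.115,0,0],0],[[-0.14,0,0],0],[[-0.16,0,0],0],[[-0.175,0,0],0],[[-0.185,0,0],0],[[-0.188,0,0],0],[[-0.188,0,0],0]]'; python3 go.py 621 -98.5 240
```

```text
time_s: 7.5
ee_pos: [500.7, 337.0, 312.7]
ee_rot: [-0.135, -0.694, -0.135, 0.694]
wrist_force: [-0.7, -0.4, -0.1]
opening: -0.001
t 7.5 tip [500.7 337.  239.7] axis [-0. -0. -1.] shift m [-3.000e-04  4.488e-01  5.150e-02] F [-0.7 -0.4 -0.1] open -0.0007625913017684805
```

```bash
python3 -m crank '[[[0,0.01,0.001],0],[[0,0.03,0.003],0],[[0,0.06,0.007],0],[[0,0.095,0.011],0],[[0,0.135,0.015],0],[[0,0.175,0.02],0],[[0,0.215,0.025],0],[[0,0.255,0.029],0],[[0,0.295,0.034],0],[[0,0.335,0.038],0],[[0,0.37,0.042],0],[[0,0.4,0.046],0],[[0,0.425,0.049],0],[[0,0.44,0.051],0],[[0,0.447,0.051],0],[[0,0.449,0.0515],0],[[0,0.449,0.0515],0],[[0,0.449,0.0515],0]]'; python3 go.py 621 -98.5 43
```

```text
time_s: 9.3
ee_pos: [621.0, -97.5, 312.9]
ee_rot: [-0.135, -0.694, -0.135, 0.694]
wrist_force: [-0.0, 0.5, 0.3]
opening: -0.002
t 9.3 tip [621.  -97.4 239.9] axis [-0.  0. -1.] shift m [0.1969 0.0011 0.0004] F [-0.   0.5  0.3] open -0.0015886511945954844
```

Run:
```python
from bench import viewer
import cv2,numpy as np
a=viewer.camera("side")["color"][:,:,::-1]; b=viewer.camera("top")["color"][:,:,::-1]
cv2.imwrite("pics/p3.png",np.hstack([cv2.resize(a,(400,300)),cv2.resize(b,(400,300))]))
```

```text
(no output)
```

View pics/p3.png

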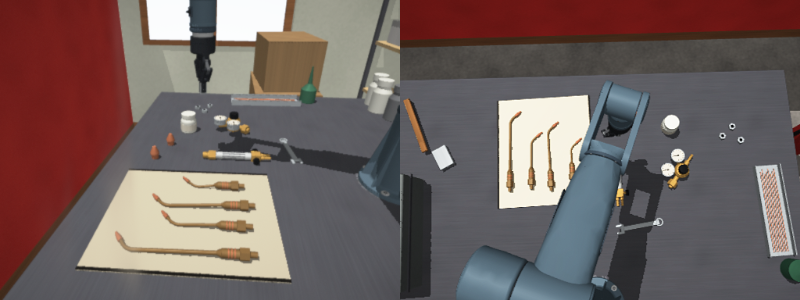

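The hand is high above the torch mouth and the scene is undisturbed, so I'll descend.

```bash
python3 -m crank '[[[0.015,0,0],0],[[0.035,0,0],0],[[0.06,0,0],0],[[0.085,0,0],0],[[0.11,0,0],0],[[0.135,0.001,0],0],[[0.157,0.001,0],0],[[0.174,0.001,0],0],[[0.186,0.001,0],0],[[0.193,0.001,0],0],[[0.196,0.001,0],0],[[0.197,0.001,0],0],[[0.197,0.001,0],0]]'; python3 go.py 621 -98.5 43
python3 - <<'E'
from bench import viewer
import cv2,numpy as np
a=viewer.camera("side")["color"][:,:,::-1]
cv2.imwrite("pics/p4.png",cv2.resize(a[130:230,230:330],(500,500)))
E
python3 -c "
from h import *
print(proj('side',[621,-98.5,43]),proj('side',[621,-98.5,14]))"
```

```text
time_s: 10.7
ee_pos: [622.0, -99.7, 116.7]
ee_rot: [0.135, 0.695, 0.135, -0.694]
wrist_force: [0.7, -0.0, -0.1]
opening: -0.002
t 10.7 tip [622.1 -99.8  43.7] axis [ 0.001 -0.    -1.   ] shift m [ 0.0007 -0.0016  0.0006] F [ 0.7 -0.  -0.1] open -0.001567777651340182
[259.6 188.8] [259.6 197.9]
```

View pics/p4.png

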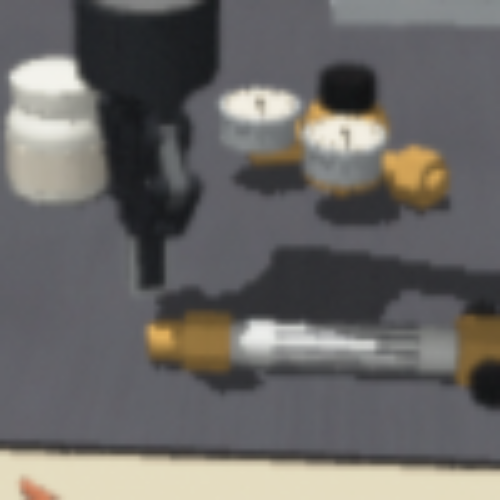

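The fingertip is at pixel (260,188), directly over the mouth end face at (260,198). Holding here.

```bash
python3 -m crank '[[[0,-0.001,0],0],[[0,-0.001,0],0],[[0,-0.001,0],0],[[0,-0.001,0],0],[[0,-0.001,0],0],[[0,-0.001,0],0],[[0,-0.001,0],0],[[0,-0.001,0],0],[[0,-0.001,0],0],[[0,-0.001,0],0],[[0,-0.001,0],0],[[0,-0.001,0],0],[[0,-0.001,0],0],[[0,-0.001,0],0],[[0,-0.001,0],0],[[0,-0.001,0],0],[[0,-0.001,0],0],[[0,-0.001,0],0],[[0,-0.001,0],0],[[0,-0.001,0],0]]'; python3 go.py 621 -98.5 43
python3 -m crank '[[[-0.01,0,0],0],[[-0.03,0,0],0],[[-0.055,0,0],0],[[-0.085,0,0],0],[[-0.115,0,0],0],[[-0.145,0,0],0],[[-0.17,0,0],0],[[-0.19,0,0],0],[[-0.205,0,0],0],[[-0.212,0,0],0],[[-0.212,0,0],0]]'; python3 go.py 572 -341.5 255
```

```text
time_s: 12.75
ee_pos: [621.1, -98.6, 115.9]
ee_rot: [-0.135, -0.694, -0.135, 0.694]
wrist_force: [1.0, -0.1, -0.4]
opening: -0.002
t 12.75 tip [621.1 -98.6  42.9] axis [-0. -0. -1.] shift m [-0.0001 -0.0002  0.    ] F [ 1.  -0.1 -0.4] open -0.001569272301216239
time_s: 13.85
ee_pos: [621.4, -98.7, 328.9]
ee_rot: [0.135, 0.695, 0.135, -0.694]
wrist_force: [0.4, -0.1, 0.5]
opening: 0.001
t 13.85 tip [621.5 -98.7 255.9] axis [ 0.002 -0.001 -1.   ] shift m [0.001  0.2066 0.1368] F [ 0.4 -0.1  0.5] open 0.0005812376860156055
```

```bash
python3 -m crank '[[[0,0.008,0.005],0],[[0,0.025,0.016],0],[[0,0.05,0.033],0],[[0,0.08,0.053],0],[[0,0.11,0.073],0],[[0,0.14,0.093],0],[[0,0.165,0.109],0],[[0,0.185,0.122],0],[[0,0.198,0.131],0],[[0,0.204,0.135],0],[[0,0.206,0.137],0],[[0,0.206,0.137],0],[[0,0.206,0.137],0]]'; python3 go.py 572 -341.5 83
python3 - <<'E'
from bench import viewer
import cv2,numpy as np
a=viewer.camera("side")["color"][:,:,::-1]; b=viewer.camera("top")["color"][:,:,::-1]
cv2.imwrite("pics/p5.png",np.hstack([cv2.resize(a,(400,300)),cv2.resize(b,(400,300))]))
E
```

```text
time_s: 15.15
ee_pos: [571.6, -339.9, 327.9]
ee_rot: [0.135, 0.694, 0.135, -0.694]
wrist_force: [-0.5, 0.9, -0.3]
opening: 0.001
t 15.15 tip [ 571.6 -339.9  254.9] axis [ 0.  0. -1.] shift m [0.1719 0.0017 0.0003] F [-0.5  0.9 -0.3] open 0.0005813759556704357
```

View pics/p5.png

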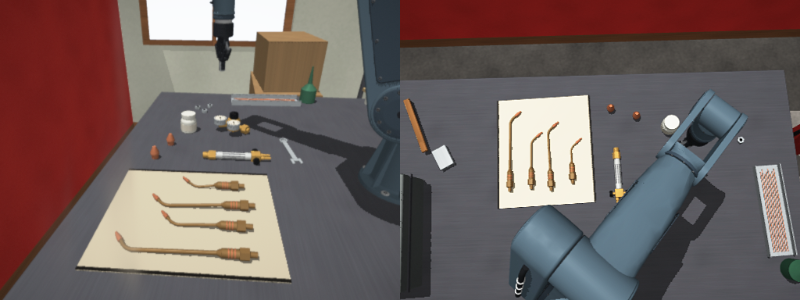

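The hand is high over the regulator and everything is where it was. Descending to 25 mm over the outlet dial.

```bash
python3 -m crank '[[[0.01,0,0],0],[[0.03,0.001,0],0],[[0.055,0.002,0],0],[[0.08,0.002,0],0],[[0.103,0.002,0],0],[[0.123,0.002,0],0],[[0.14,0.002,0],0],[[0.154,0.002,0],0],[[0.164,0.002,0],0],[[0.169,0.002,0],0],[[0.171,0.002,0],0],[[0.171,0.002,0],0],[[0.171,0.002,0],0]]'; python3 go.py 572 -341.5 83
python3 - <<'E'
from bench import viewer
import cv2,numpy as np
a=viewer.camera("side")["color"][:,:,::-1]
cv2.imwrite("pics/p6.png",cv2.resize(a[90:190,230:330],(500,500)))
E
python3 -c "
from h import *
print(proj('side',[572,-341.5,83]),proj('side',[572,-341.5,58]))"
```

```text
time_s: 16.55
ee_pos: [572.4, -343.1, 157.8]
ee_rot: [0.135, 0.694, 0.134, -0.694]
wrist_force: [-0.7, 0.1, 0.2]
opening: -0.003
t 16.55 tip [ 572.5 -343.2   84.8] axis [ 0.001 -0.001 -1.   ] shift m [ 0.0018 -0.0018 -0.0002] F [-0.7  0.1  0.2] open -0.002895456471276927
[282.3 143.8] [282.  150.9]
```

View pics/p6.png

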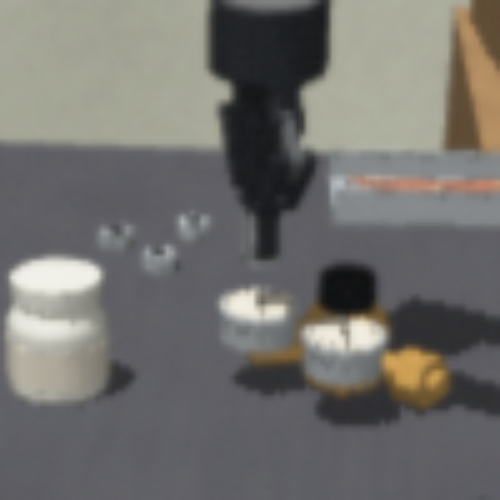

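The fingertip is at (283,142), over the outlet dial at (282,151). I'll hold, check once more and hand in.

```bash
python3 -m crank '[[[0.001,-0.001,0],0],[[0.001,-0.001,0],0],[[0.001,-0.001,0],0],[[0.001,-0.001,0],0],[[0.001,-0.001,0],0],[[0.001,-0.001,0],0],[[0.001,-0.001,0],0],[[0.001,-0.001,0],0],[[0.001,-0.001,0],0],[[0.001,-0.001,0],0],[[0.001,-0.001,0],0],[[0.001,-0.001,0],0],[[0.001,-0.001,0],0],[[0.001,-0.001,0],0],[[0.001,-0.001,0],0],[[0.001,-0.001,0],0],[[0.001,-0.001,0],0],[[0.001,-0.001,0],0],[[0.001,-0.001,0],0],[[0.001,-0.001,0],0]]'; python3 go.py 572 -341.5 83
python3 - <<'E'
from bench import order
print(order.hand_in())
E
```

```text
time_s: 18.6
ee_pos: [571.6, -341.8, 155.9]
ee_rot: [0.135, 0.694, 0.135, -0.694]
wrist_force: [-0.3, -0.9, 0.8]
opening: 0.004
t 18.6 tip [ 571.6 -341.8   82.9] axis [ 0. -0. -1.] shift m [-0.0001 -0.0002 -0.0005] F [-0.3 -0.9  0.8] open 0.003801760892741343
the job is handed in; nothing more can be done
None
```

I pointed with shut fingertips, from straight above, at the three things in the order you gave. Each was held for about 2 s. I handed the job in at 18.6 s with the hand still over the outlet-side gauge.

| Pointed at | Fingertip height |
|---|---|
| Coupling end of the 340 mm attachment | about 25 mm over its top |
| Open mouth of the torch | 29 mm over the mouth centre, about 17 mm over the spigot's top |
| Regulator gauge on the hose-outlet side | 25 mm over the dial |

Between points the fingertips were raised to about 240–255 mm above the bench.

**Position checks:** my last reading put the fingertip at (572, -342, 83) mm, within 1 mm of the target I measured. The side pictures showed the fingertip over the right feature each time. The gauge spacing came out at 72 mm as given, and the attachment length at about 345 mm against 340 mm.

**Contact:** at every reading I took, the wrist force was about 1 N or less. Nothing looked moved in the pictures.

**Disagreement:** the two cameras differed by about 6 mm in y on the gauge position. I relied mostly on the top view there.

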